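Latch a flight strip holder under the spring hook rail

TASK

Slide the uppermost cream strip holder up its bay, press the hook rail's finger plate down with one fingertip to raise the hook, and while holding it down push the holder under the hook with the other fingertip until it is fully home against the stop. Then let go so that the hook springs down behind the holder's front edge and traps it. Push and press only, without lifting the holder, and leave the two parked holders, the microphone and the stapler where they are.

Things in the scene. Friction and masses are not known exactly. Their poses are not given: they have to be found in the camera images.
- console: Grey sloped strip console, fixed, 360 x 550 mm, face tilted 0.175 rad, rising away from the robot; yaw varies. Origin on the face, mid-width, at the foot of the stop. Axes: x up the slope, y along the rail, z out of the face (the face is z = 0). The bay: x = -209 to 0 mm between two guides 8 mm high, inner faces at y = +-103; a ledge closes it below, the stop above.
- stop (a point): Foot of the stop at mid-width (the console's origin): a bar 6 mm high along console y = +-85, its lower face at console x = 0. A holder's front edge must meet it. Beyond it, two hinge blocks 13 mm high at console x = 11 to 29, y = +-88 to +-101 mm.
- hook_rail (a joint): Spring hinge of the aluminium hook rail, rad; axis along console y at console x = 20, z = 8 mm. 0 = hook down, 0.40 = finger plate pressed right down, hook raised. Spring 0.10 N m at 0 to 0.15 at 0.40 (3 to 7 N on the plate); closes by itself. The hook clears a holder's front edge from 0.20 up; with a holder trapped it reads 0.07, with the hook on top of the front edge 0.19.
- plate (a point): On top of the rail's ribbed finger plate, 40 mm up the slope from the hinge axis, mid-width; moves with it. Plate 70 mm wide (y), 3 to 64 mm from the axis. At rest it tilts 0.40 rad up from the face, free end 30 mm high; pressed right down it is flat, top 4.5 mm above the face, console x = 25 to 84 mm, and a fingertip can slide along it. The hinge barrel, 13 mm high, ends at console x = 25.
- hook (a point): Middle of the lower edge of the hook lip (3 mm thick, along console y = +-85, on the robot's side of the hinge); moves with the rail. At rest it is 1.5 mm above the face, from console x = -11 to -8 mm, and blocks the bay; at 0.40 rad it is 13.5 mm above the face, the rail's top there 25 mm.
- strip_holder: Uppermost cream strip holder, the one to latch: loose tray 28 (x) x 200 (y) mm, floor 3.5 mm, about 50 g, flat in the bay, axes nearly the console's; friction keeps it on the slope. Origin: centre of the underside. Front ridge (+x) 7 mm high, 4 wide; rear ridge 12 high, outer face x = -14 mm, pushed here. Origin at console x = -25 mm when it meets the closed hook, -14 when home at the stop.
- parked_upper: Same kind of holder, parked lower in the bay, 28 x 200 mm, origin at the centre of its underside: leave alone.
- parked_lower: Same kind of holder, parked against the bottom ledge, origin at the centre of its underside: leave alone.
- microphone: Black bakelite desk microphone, loose, base 110 (x) x 85 x 32 mm, round head 60 mm across on a short stalk, 134 mm high; origin at the centre of its underside, on the right-hand shoulder (-y): leave alone.
- stapler: Chrome desk stapler, loose, 135 (x) x 36 x 55 mm; origin at the centre of its underside, on the left-hand shoulder (+y): leave alone.
There are look-alikes about, which are no part of the job. Leave any yellow look-alike of the strip_holder alone.

How it is judged:
By the outcome, as a careful person would: the job done as asked, in the order asked, and still so for the second after the job is handed in, with the robot touching nothing.
It also fails if it takes over 51 s, if anything falls off the work surface, if the arm or the gripper's body presses on something with over 40 N, if the wrist force passes 120 N, or if a joint passes its speed limit or range.

ROBOT

A 6-joint arm with a two-finger parallel gripper is mounted at the origin on the work surface. World frame = base frame: x ahead of the robot, y to its left, z up, the work surface at z = 0. Lengths are in mm, angles in degrees, forces in N, time in s.
With the tool pointing down it reaches from about 300 to 850 mm from the base axis. Payload 4.2 kg.
Tool frame: the origin (TCP) lies between the finger pads; the fingertips stand ahead of it and the grasp point (between the pads) lies 8 mm behind it (env.tip_reach is the x of the fingertips in the tool frame, in mm); x points along the fingers, y is the direction in which the jaws open and shut, and the axes are right-handed (so a half turn about x gives the same grasp; the last joint's range is limited). The gripper opens to 91 mm and grips with 3 to 60 N. Pads are 32 mm wide; open, the fingers measure 118 mm over their backs; the gripper's body (76 mm by 178 mm) begins 60 mm behind the grasp point.
Start: joints at [74.255, 18.312, 89.639, -0, 72.044, -1.146], TCP at [144.932, 556.453, 199.576] pointing down, gripper open.
Joint ranges: [-177.97, 177.97], [-48.28, 115.42], [12.27, 149.76], [-77.06, 257.06], [2.81, 150.46], [-146.56, 146.56]. Speed limits (degrees/s): [147.25, 147.25, 180, 180, 180, 180].

INTERFACE

Orientations are given as [roll, pitch, yaw] about the fixed x, y, z axes, in that order (R = Rz(yaw) Ry(pitch) Rx(roll)).
In Python, from workcell import env, cams gives the robot as it stands.
- The arm moves only by the tool arm_command, never from a script. Its argument "deltas" is a list of rows, each a list of 3 entries, a list of its own where there are three numbers: the opening, from 0 (shut) to 1 (fully open), then the shift along the world's x, y, z in mm, then the turn about the world's z in rad. A call has 1 to 20 rows; each row is the pose to reach, as a shift and turn from the pose commanded when the call began; what a row does not reach only later rows make up. A row lasts 1/10 s, in which the tool goes at most 50 mm and 8.59 degrees, less where a joint would pass 70% of its speed; a pose out of reach is approached as far as the arm can. A call with a gripper value outside its range is refused whole. The fingers move at their own pace and stop on an object; "grip_force" is the grip in N (left out, the last holds). Time passes only in rows, so rows that repeat a pose let the fingers close. It gives the time, the measured TCP pose, the force and the opening at its end, in the units of the state.
- env.state(): the state, without advancing time (a new reading comes with each control period).
- cams.grab_frame(name): name is "scene" or "top" or "wrist"; returns a dict with "img" (480x640x3 uint8, red, green, blue), "K" (3x3 intrinsics, pixels), "rvec" (rotation vector, rad) and "tvec" (3), from world to camera coordinates, as OpenCV has them. Camera axes: x right, y down, z forward; pixel columns grow to the right and rows downward; lengths in mm; the calibration is good to about 2 mm. A picture is of the moment at which its call begins. There is no depth.
- env.job_done(): hands the job in, once; it reports no verdict.
Trained networks look in a picture, given as the dict that the camera call returned (one of the last four; its "shot" number tells which), for a name from the list of things; names that differ only in an ending like _2 or _b are one class to them, and where a whole thing is asked for, a point or a joint stands for the part that bears it (a point fixed in the world has none). Each returns a list of dicts, best first, with "conf" (0 to 1); they miss things now and then, are a little off and sometimes report something else, mostly with a low value. They report only what shows in the picture. A call takes as long as a camera call. They do not tell look-alikes from the thing itself.
- cams.silhouettes(picture, name): "region" (480x640 bool, what is visible of it) and "centre" ([column, row] in pixels, amid what is visible of it).
The state is a dict: "time_s": time; "qpos": joint angles; "qvel": joint speeds; "effort": joint torques, N m; "ee_pos": TCP position; "ee_rot": TCP orientation; "force": force on the tool from outside, world axes, zero at the start; "torque": the same for the moment, N m; "gripper_width": finger opening in mm.
Only numpy, scipy, OpenCV 4.12 (cv2) and the standard library are available. Lean on these libraries where they do the work, as an engineer would, in place of code of your own. Each camera call takes 0.05 s, during which the arm holds its last target.

## Working session

There is one attempt and no reset: what is moved stays moved. The work goes in short steps, Python scripts to look and compute and a tool call to move; the robot and the scene stay as the last step left them, time stands still between calls to the robot, and variables do not carry over. Pictures are saved under pics/ and viewed, and the job is handed in when it is done.

Besides the shell and the picture viewer there is one more tool, called after "Request:" as a command line: name --argument value ..., lists and objects as JSON in quotes. arm_command: Moves the arm, as the interface text tells. Its arguments: {"type":"object","properties":{"deltas":{"type":"array","items":{"type":"array"}},"grip_force":{"type":"number"}},"required":["deltas"]}

```bash
ls; mkdir -p pics; python3 - <<'E'
from workcell import env,cams
import cv2,numpy as np
print(env.state()); print(env.tip_reach)
for n in ["scene","top","wrist"]:
    p=cams.grab_frame(n); cv2.imwrite(f"pics/{n}0.png",p["img"][:,:,::-1])
    R=cv2.Rodrigues(p["rvec"])[0]; print(n,p["K"][0,0],(-R.T@p["tvec"].reshape(3)).round())
E
```

```text
pics
{'time_s': 0.0, 'qpos': array([ 7.42555196e+01,  1.83511871e+01,  8.97087137e+01, -1.61793456e-03,
        7.20450426e+01, -1.14780758e+00]), 'qvel': array([-0.0632322 ,  0.02869841,  0.07269399,  0.03902901,  0.06050035,
       -0.00952924]), 'effort': array([ 1.69817686e-03, -4.12461770e+01, -2.31981236e+01,  7.30171893e-02,
        4.55566426e-02, -1.50653468e-04]), 'ee_pos': array([144.7822463 , 555.89487534, 198.70924366]), 'ee_rot': array([ -90.30804623,   89.89504527, -104.90421888]), 'force': array([-1.02718513, -0.40700823, -0.22485013]), 'torque': array([-0.0285938 , -0.02466817, -0.00564118]), 'gripper_width': 91.44060854989762}
11.0
scene 482.9414439479081 [ 880. -562.  558.]
top 581.794373863992 [ 288.   59. 1131.]
wrist 341.3542414158423 [ 81. 574. 383.]
```

View pics/top0.png

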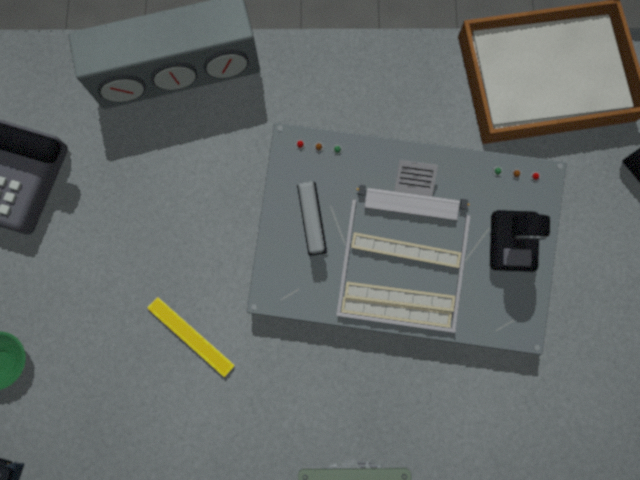

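View pics/scene0.png

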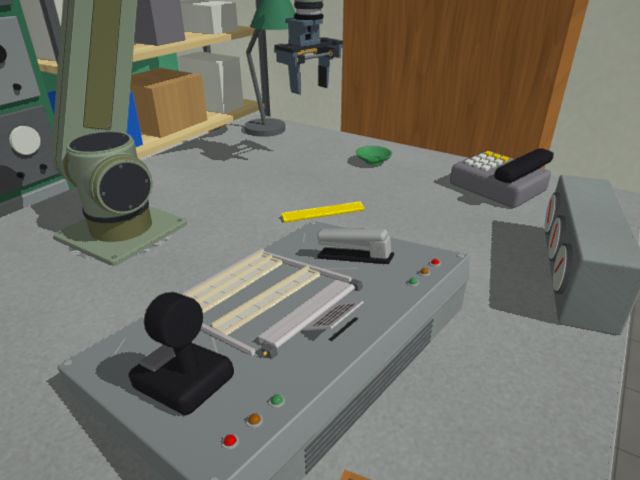

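View pics/wrist0.png

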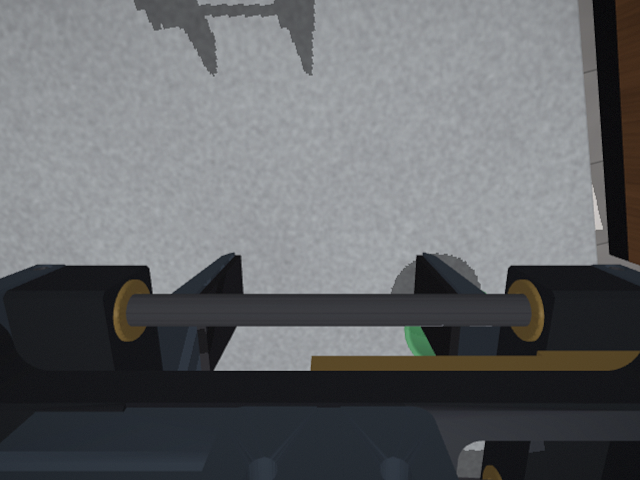

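```bash
cat > h.py <<'E'
from workcell import env,cams
import cv2,numpy as np
def P(p): 
    R=cv2.Rodrigues(p["rvec"])[0]; return R,p["tvec"].reshape(3),p["K"]
def proj(p,X): return cv2.projectPoints(np.array(X,float).reshape(-1,3),p["rvec"],p["tvec"],p["K"],None)[0].reshape(-1,2)
def ray(p,uv):
    R,t,K=P(p); d=R.T@np.linalg.solve(K,[uv[0],uv[1],1]); return -R.T@t,d
def atz(p,uv,z): c,d=ray(p,uv); return c+d*(z-c[2])/d[2]
def tri(ps,uvs):
    A=np.zeros((3,3));b=np.zeros(3)
    for p,uv in zip(ps,uvs):
        c,d=ray(p,uv);d=d/np.linalg.norm(d);M=np.eye(3)-np.outer(d,d);A+=M;b+=M@c
    return np.linalg.solve(A,b)
E
ls -la .; python3 - <<'E'
from h import *
p=cams.grab_frame("top");s=cams.grab_frame("scene")
np.save("cam.npy",{"top":p,"scene":s},allow_pickle=True)
print(proj(p,[[0,0,0],[400,0,0],[0,400,0],env.state()["ee_pos"]]))
for uv in [(410,215),(408,250),(278,126),(564,164),(250,311),(541,350)]: print(uv,atz(p,uv,60).round())
for n in ["console","strip_holder","hook_rail","plate","hook"]:
    for q,nm in((p,"top"),(s,"scene")):
        try:
            for r in cams.silhouettes(q,n): print(n,nm,round(r["conf"],2),r["centre"],r["region"].sum(),cv2.minAreaRect(np.argwhere(r["region"])[:,::-1].astype(np.float32)))
        except Exception as e: print(n,nm,e)
E
```

```text
total 16
drwxr-xr-x  3 agent agent 4096 Dec  6 21:11 .
drwxr-xr-x 23 root  root  4096 Dec  6 21:09 ..
-rw-r--r--  1 agent agent  600 Dec  6 21:11 h.py
drwxr-xr-x  2 agent agent 4096 Dec  6 21:09 pics
[[353.72056317 528.89928384]
 [350.32561874 305.64062137]
 [130.29669714 530.65906432]
 [ -9.54247692 463.98268874]]
(410, 215) [ 566. -113.   60.]
(408, 250) [ 498. -107.   60.]
(278, 126) [747. 140.  60.]
(564, 164) [ 667. -416.   60.]
(250, 311) [385. 187.  60.]
(541, 350) [ 312. -341.   60.]
console top 0.79 [403.2, 229.7] 48247 ((407.53753662109375, 238.3914794921875), (299.230712890625, 195.9141387939453), 7.765166759490967)
console top 0.22 [400.6, 293.3] 1709 ((400.09637451171875, 296.1268005371094), (109.48673248291016, 16.34869956970215), 7.765166282653809)
console scene 0.76 [291.4, 363.6] 51451 ((288.3318176269531, 359.14019775390625), (221.4869842529297, 413.59771728515625), 60.12871170043945)
strip_holder top 0.9 [407.3, 252.6] 1640 ((406.38330078125, 249.96856689453125), (109.35356140136719, 15.481557846069336), 10.68491268157959)
strip_holder top 0.76 [193.0, 337.9] 1683 
[... 520 characters left out ...]
73914337158)
hook_rail scene 0.55 [312.3, 313.9] 2625 ((310.7135009765625, 319.4811096191406), (36.025516510009766, 107.782470703125), 53.97262954711914)
plate top 0.73 [413.8, 197.0] 3059 ((414.03277587890625, 188.00437927246094), (93.63799285888672, 52.07250213623047), 7.594643592834473)
plate scene 0.68 [311.7, 313.3] 2772 ((310.1622009277344, 320.02703857421875), (37.896728515625, 109.27278137207031), 54.462318420410156)
hook top 0.81 [415.4, 199.1] 3045 ((413.9334411621094, 188.0604705810547), (92.52225494384766, 52.19203567504883), 7.943471908569336)
hook scene 0.77 [316.9, 312.5] 2758 ((310.36602783203125, 319.381103515625), (37.008514404296875, 109.20117950439453), 55.61965560913086)
```

```bash
python3 - <<'E'
import cv2
a=cv2.imread("pics/top0.png")[170:340,300:500];cv2.imwrite("pics/t1.png",cv2.resize(a,None,fx=3.5,fy=3.5,interpolation=cv2.INTER_CUBIC))
a=cv2.imread("pics/scene0.png")[230:370,170:380];cv2.imwrite("pics/s1.png",cv2.resize(a,None,fx=3.8,fy=3.8,interpolation=cv2.INTER_CUBIC))
a=cv2.imread("pics/scene0.png")[0:110,250:360];cv2.imwrite("pics/s2.png",cv2.resize(a,None,fx=5,fy=5,interpolation=cv2.INTER_CUBIC))
E
```

```text
(no output)
```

View pics/t1.png

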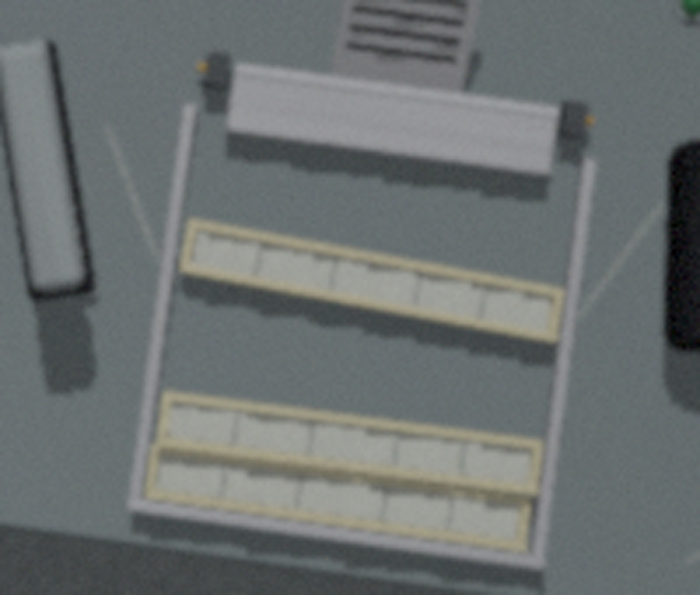

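View pics/s1.png

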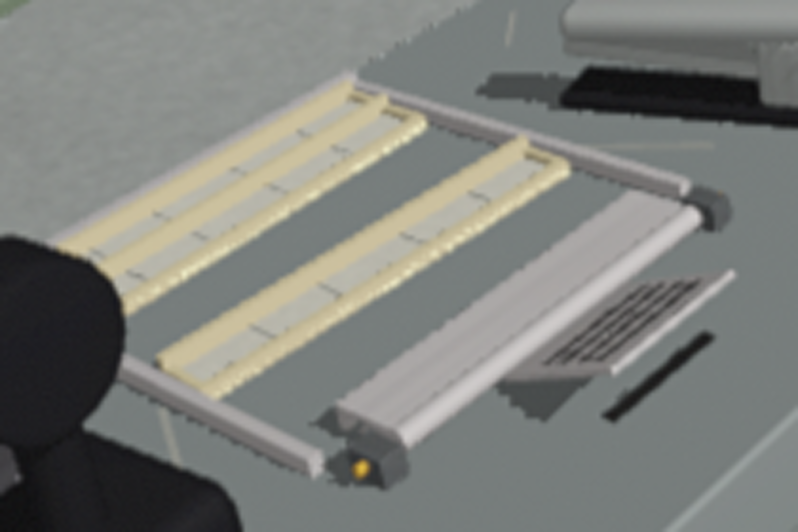

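View pics/s2.png

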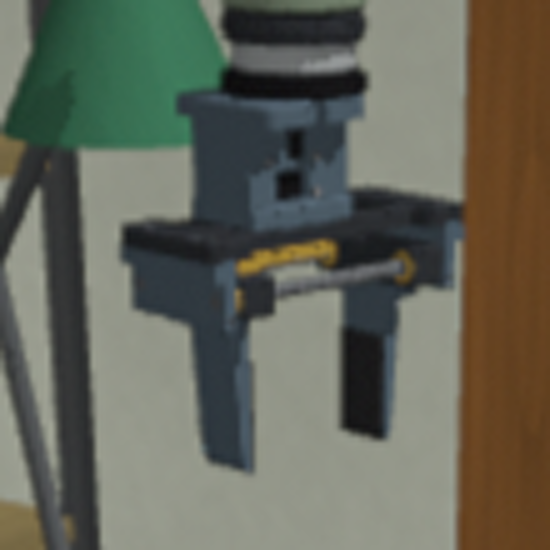

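I've located the parts in the pictures. In the top view the holder to latch is at (407,250), the hook rail at about (415,205), the plate at (416,178), and the yellow decoy at (190,337).

There is a geometry problem. With a vertical tool, both tips are level. The plate tip then sits higher than the top of the holder's rear ridge because of the 10° slope. I'll check what tilt the arm takes on at the edge of its reach, in free air at the start position.

Request:
arm_command --deltas '[[1,[0,0,50],0],[1,[0,0,100],0],[1,[0,0,150],0],[1,[0,0,200],0],[1,[0,0,250],0],[1,[0,0,300],0],[1,[0,0,300],0]]'

```text
time_s: 1.45
ee_pos: [145.2, 557.5, 507.6]
ee_rot: [89.0, 89.1, 74.4]
force: [0.5, -1.4, -0.1]
gripper_width: 91.2
```

```bash
python3 -c "
from h import *
s=env.state();print(s)"
```

```text
{'time_s': 1.45, 'qpos': array([ 7.42551706e+01,  1.79246633e+01,  4.69467738e+01,  2.90399394e-03,
        1.14209455e+02, -1.14387889e+00]), 'qvel': array([ 4.78478302e-02,  8.24219910e-01,  1.09587042e+01, -1.13911425e-01,
       -4.35018982e+00,  6.81047833e-04]), 'effort': array([-8.31780327e-02, -3.68094134e+01, -2.29326832e+01,  6.41604024e-02,
        2.60249963e-01,  1.05093404e-03]), 'ee_pos': array([145.21190476, 557.50025396, 507.62264554]), 'ee_rot': array([89.02002501, 89.0808884 , 74.4202866 ]), 'force': array([ 0.45387538, -1.41108986, -0.11167896]), 'torque': array([ 0.02963704, -0.0637592 ,  0.01106682]), 'gripper_width': 91.15255253185155}
```

Request:
arm_command --deltas '[[1,[-10,-40,30],0],[1,[-20,-80,60],0],[1,[-30,-120,90],0],[1,[-40,-160,120],0],[1,[-50,-200,150],0],[1,[-50,-200,150],0]]'

```text
time_s: 2.05
ee_pos: [93.5, 351.5, 654.9]
ee_rot: [88.0, 89.3, 73.4]
force: [-0.6, -0.1, 0.7]
gripper_width: 91.2
```

```bash
python3 -c "
from h import *
s=env.state();print(s['time_s'],s['qpos'],s['ee_pos'],s['ee_rot'])"
```

```text
2.05 [ 7.32893322e+01  4.32939753e+00  4.11320668e+01  2.47457957e-03
  1.33883161e+02 -2.10866802e+00] [ 93.51947481 351.53840539 654.88932828] [88.04553665 89.34462278 73.44526246]
```

Request:
arm_command --deltas '[[1,[0,0,40],0],[1,[0,0,80],0],[1,[0,0,120],0],[1,[0,0,160],0],[1,[0,0,160],0],[1,[0,0,160],0]]'

```text
time_s: 2.65
ee_pos: [96.0, 360.3, 726.4]
ee_rot: [87.9, 86.9, 73.3]
force: [-0.2, -0.6, 0.2]
gripper_width: 91.3
```

```bash
python3 -c "
from h import *
s=env.state();print(s['time_s'],s['qpos'],s['ee_pos'],s['ee_rot'])"
```

```text
2.65 [ 7.33108932e+01  1.41953083e+01  1.23227526e+01 -1.94522847e-03
  1.50388124e+02 -2.09433990e+00] [ 96.03580568 360.34960598 726.3555236 ] [87.88956803 86.9061851  73.29308398]
```

Request:
arm_command --deltas '[[1,[0,0,-40],0],[1,[0,0,-80],0],[1,[0,0,-120],0],[1,[0,0,-120],0],[1,[0,0,-120],0]]'

```text
time_s: 3.15
ee_pos: [95.6, 358.8, 604.2]
ee_rot: [87.9, 87.2, 73.3]
force: [0.2, 0.4, 1.4]
gripper_width: 91.4
```

```bash
python3 -c "
from h import *
s=env.state();print(s['time_s'],s['qpos'],s['ee_pos'],s['ee_rot'])"
```

```text
3.15 [ 7.33087734e+01  1.58305969e-02  5.44726485e+01 -2.24162410e-03
  1.22745782e+02 -2.09103664e+00] [ 95.58930088 358.79282391 604.15436328] [87.87114814 87.23426051 73.26970013]
```

```bash
python3 -c "
from h import *
from scipy.spatial.transform import Rotation as Ro
s=env.state();R=Ro.from_euler('xyz',s['ee_rot'],degrees=True).as_matrix();print(R.round(3))
R=Ro.from_euler('xyz',[-90.308,89.895,-104.9],degrees=True).as_matrix();print(R.round(3))
"
python3 - <<'E'
from h import *
from scipy.optimize import least_squares
d=np.load("cam.npy",allow_pickle=True).item()
E
```

```text
[[ 0.014  0.252  0.968]
 [ 0.046  0.967 -0.252]
 [-0.999  0.048  0.002]]
[[-0.     0.252  0.968]
 [-0.002  0.968 -0.252]
 [-1.    -0.002 -0.   ]]
```

Request:
arm_command --deltas '[[1,[-10,-38,30],0],[1,[-20,-77,60],0],[1,[-31,-116,90],0],[1,[-31,-116,130],0],[1,[-31,-116,130],0]]'

```text
time_s: 3.65
ee_pos: [64.6, 242.7, 741.4]
ee_rot: [87.7, 85.9, 73.1]
force: [0.1, -0.3, 0.0]
gripper_width: 91.1
```

```bash
cat > st.py <<'E'
from h import *
from scipy.spatial.transform import Rotation as Ro
s=env.state();R=Ro.from_euler('xyz',s['ee_rot'],degrees=True).as_matrix()
print(s['time_s'],s['qpos'].round(1),s['ee_pos'].round(1),"x:",R[:,0].round(3),"y:",R[:,1].round(3),"tilt",np.degrees(np.arccos(-R[2,0])).round(2),"F",s['force'].round(1),s['gripper_width'].round(1))
E
python3 st.py
```

```text
Traceback (most recent call last):
  File "st.py", line 4, in <module>
    print(s['time_s'],s['qpos'].round(1),s['ee_pos'].round(1),"x:",R[:,0].round(3),"y:",R[:,1].round(3),"tilt",np.degrees(np.arccos(-R[2,0])).round(2),"F",s['force'].round(1),s['gripper_width'].round(1))
                                                                                                                                                                               ^^^^^^^^^^^^^^^^^^^^^^^^
AttributeError: 'float' object has no attribute 'round'
```

```bash
sed -i "s/s\['gripper_width'\].round(1)/round(s['gripper_width'],1)/" st.py; python3 st.py
```

```text
3.65 [ 7.240e+01  1.100e+00  2.630e+01  1.000e-01  1.485e+02 -2.900e+00] [ 64.6 242.7 741.4] x: [ 0.021  0.068 -0.997] y: [0.251 0.965 0.071] tilt 4.08 F [ 0.1 -0.3  0. ] 91.1
```

Request:
arm_command --deltas '[[1,[0,0,20],0],[1,[0,0,40],0],[1,[0,0,40],0]]'

```text
time_s: 3.95
ee_pos: [65.0, 244.1, 748.0]
ee_rot: [87.7, 85.9, 73.1]
force: [-0.6, -0.2, 1.2]
gripper_width: 91.3
```

```bash
python3 st.py
```

```text
3.95 [ 7.240e+01  2.400e+00  2.300e+01  1.000e-01  1.504e+02 -2.900e+00] [ 65.  244.1 748. ] x: [ 0.021  0.069 -0.997] y: [0.251 0.965 0.072] tilt 4.11 F [-0.6 -0.2  1.2] 91.3
```

Request:
arm_command --deltas '[[1,[0,0,50],0],[1,[0,0,100],0],[1,[0,0,150],0],[1,[0,0,200],0],[1,[0,0,250],0]]'

```text
time_s: 4.45
ee_pos: [64.3, 241.3, 754.7]
ee_rot: [87.6, 84.2, 73.0]
force: [-0.4, 0.4, -0.9]
gripper_width: 91.2
```

```bash
python3 st.py
```

```text
4.45 [ 7.230e+01  2.200e+00  2.160e+01  1.000e-01  1.504e+02 -2.900e+00] [ 64.3 241.3 754.7] x: [ 0.029  0.096 -0.995] y: [0.251 0.963 0.101] tilt 5.78 F [-0.4  0.4 -0.9] 91.2
```

Request:
arm_command --deltas '[[1,[0,0,50],0],[1,[0,0,100],0],[1,[0,0,150],0],[1,[0,0,200],0],[1,[0,0,250],0],[1,[0,0,300],0],[1,[0,0,350],0],[1,[0,0,400],0]]'

```text
time_s: 5.25
ee_pos: [63.5, 238.1, 761.7]
ee_rot: [87.5, 82.5, 72.9]
force: [0.2, 0.3, -0.5]
gripper_width: 91.2
```

```bash
python3 st.py
```

```text
5.25 [ 72.3   2.   20.1   0.2 150.4  -3. ] [ 63.5 238.1 761.7] x: [ 0.039  0.125 -0.991] y: [0.25  0.959 0.131] tilt 7.54 F [ 0.2  0.3 -0.5] 91.2
```

Request:
arm_command --deltas '[[1,[0,0,50],0],[1,[0,0,100],0],[1,[0,0,100],0]]'

```text
time_s: 5.55
ee_pos: [63.1, 236.4, 769.1]
ee_rot: [87.4, 80.6, 72.8]
force: [0.4, -0.2, -0.6]
gripper_width: 91.1
```

```bash
python3 st.py
```

```text
5.55 [ 72.2   1.9  18.3   0.2 150.4  -3. ] [ 63.1 236.4 769.1] x: [ 0.048  0.156 -0.987] y: [0.248 0.955 0.163] tilt 9.4 F [ 0.4 -0.2 -0.6] 91.1
```

```bash
python3 - <<'E'
from h import *
p=cams.grab_frame("top");s=cams.grab_frame("scene")
for nm,q,(x0,y0,w,h) in (("ta",p,(340,150,150,80)),("sa",s,(240,285,140,80)),("tb",p,(330,230,150,110))):
    f=780/w
    cv2.imwrite(f"pics/{nm}.png",cv2.resize(q["img"][y0:y0+h,x0:x0+w,::-1],None,fx=5.2,fy=5.2,interpolation=cv2.INTER_CUBIC))
E
```

```text
(no output)
```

View pics/ta.png

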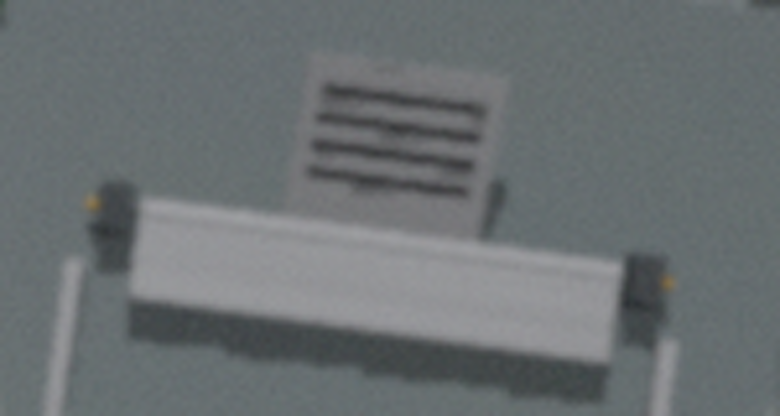

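View pics/sa.png

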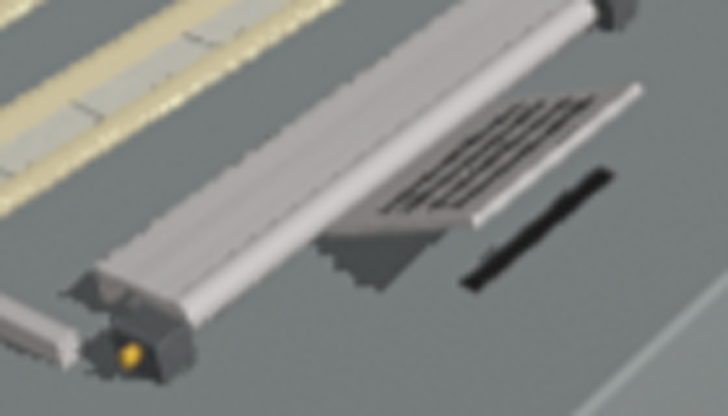

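View pics/tb.png

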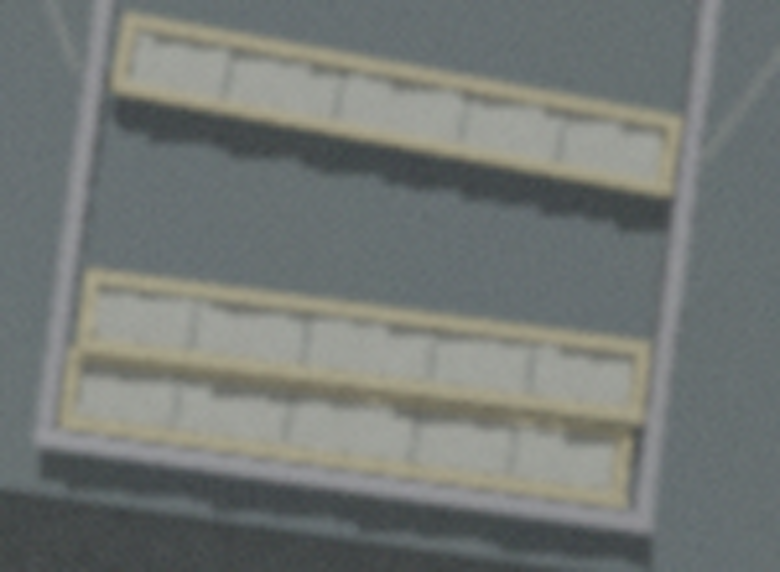

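```bash
cat > fit.py <<'E'
from h import *
from scipy.optimize import least_squares
from scipy.spatial.transform import Rotation as Ro
p=cams.grab_frame("top");s=cams.grab_frame("scene")
def cv(o,u): return [(u[0]+.5)/5.2-.5+o[0],(u[1]+.5)/5.2-.5+o[1]]
obs=[(p,(340,150),(312,52),(80.3,35,29.7)),(p,(340,150),(509,77),(80.3,-35,29.7)),
(p,(340,150),(92,202),(20,102,8)),(p,(340,150),(668,284),(20,-102,8)),
(p,(330,230),(60,432),(-209,103,8)),(p,(330,230),(640,510),(-209,-103,8)),
(s,(240,285),(641,86),(80.3,35,29.7)),(s,(240,285),(472,217),(80.3,-35,29.7)),(s,(240,285),(130,356),(20,-102,8))]
def Rc(yaw): return Ro.from_euler('zy',[yaw,-.175]).as_matrix() if 0 else Ro.from_euler('z',yaw).as_matrix()@Ro.from_euler('y',-.175).as_matrix()
def res(v):
    return np.concatenate([proj(q,Rc(v[3])@np.array(m)+v[:3])[0]-cv(o,u) for q,o,u,m in obs])
r=least_squares(res,[560,-110,70,-.13],x_scale=[1,1,1,.01],loss="soft_l1")
if __name__=="__main__":
    print(r.x.round(3),np.degrees(r.x[3])); print(res(r.x).reshape(-1,2).round(2))
    np.save("pose.npy",r.x)
    T=lambda m:Rc(r.x[3])@np.array(m)+r.x[:3]
    # holder via rays on console plane
    def onplane(q,uv,z):
        c,d=ray(q,uv);R=Rc(r.x[3]);cc=R.T@(c-r.x[:3]);dd=R.T@d;return (cc+dd*(z-cc[2])/dd[2]).round(1)
    for nm,u,z in (("rearL",(110,95),12),("rearR",(672,196),12),("frL",(125,12),7),("frR",(684,116),7),("pu_frL",(88,270),7),("pu_frR",(650,342),7),("pl_rearL",(60,428),12),("pl_rearR",(628,505),12)):
        print(nm,onplane(p,cv((330,230),u),z))
    print("plate",T((60,0,24)),"stop",T((0,0,0)))
E
python3 fit.py
```

```text
[ 5.71974e+02 -1.09874e+02  9.13200e+01 -1.42000e-01] -8.118787032124104
[[-0.24 -0.17]
 [ 0.41  0.1 ]
 [ 0.4   0.51]
 [-0.14 -0.58]
 [-0.58 -0.21]
 [ 0.05  0.28]
 [-0.47 -0.64]
 [ 0.24  0.32]
 [ 0.11  0.25]]
rearL [-89.5 100.3  12. ]
rearR [-98.1 -99.3  12. ]
frL [-59.5  98.9   7. ]
frR [ -69.5 -101.     7. ]
pu_frL [-151.6   99.7    7. ]
pu_frR [-149.9  -99.2    7. ]
pl_rearL [-207.5  102.2   12. ]
pl_rearR [-207.   -97.6   12. ]
plate [ 626.32835726 -117.62804616  125.40019566] stop [ 571.97365085 -109.87404136   91.32027047]
```

The tool now has a 9.4° lean along the jaw line. I got it by holding the arm at its reach limit, and it carries over to later moves. The console fit is good, with residuals under 0.7 px: origin (572, -110, 91), yaw -8.1°. The holder's rear face is at console x ≈ -94 and the holder is turned about 2.5°. The parked upper holder's front edge is at about -150. I'll swing over the console now.

Request:
arm_command --deltas '[[0,[55,213,-250],0],[0,[55,213,-250],0],[0,[55,213,-250],0],[0,[55,213,-250],0],[0,[55,213,-250],0],[0,[55,213,-250],0],[0,[55,213,-250],0],[0,[307,14,-319],-0.7],[0,[307,14,-319],-0.7],[0,[307,14,-319],-0.7],[0,[307,14,-319],-0.7],[0,[307,14,-319],-0.7],[0,[307,14,-319],-0.7],[0,[307,14,-319],-0.7],[0,[307,14,-319],-0.7]]'

```text
time_s: 7.25
ee_pos: [372.1, 248.5, 447.4]
ee_rot: [87.1, 81.0, 32.0]
force: [-0.9, 0.3, -0.1]
gripper_width: 0.1
```

```bash
python3 st.py; cat > tc.py <<'E'
from h import *
from scipy.spatial.transform import Rotation as Ro
v=np.load("pose.npy")
Rc=Ro.from_euler('z',v[3]).as_matrix()@Ro.from_euler('y',-.175).as_matrix()
def report():
    s=env.state();R=Ro.from_euler('xyz',s['ee_rot'],degrees=True).as_matrix();w=s['gripper_width']
    C=lambda m:(Rc.T@(s['ee_pos']+R@np.array(m)-v[:3])).round(1)
    print("t",s['time_s'],"TCP",s['ee_pos'].round(1),"F console",(Rc.T@s['force']).round(1),"w",round(w,1),"q",s['qpos'].round(0))
    print("tip centre",C((11,0,0)),"low finger: back",C((11,-w/2-13.5,0)),"pad",C((11,-w/2,0)),"| high finger: pad",C((11,w/2,0)),"back",C((11,w/2+13.5,0)))
    print("toolx in console",(Rc.T@R[:,0]).round(3),"tooly",(Rc.T@R[:,1]).round(3))
def need(tip):  # world delta to bring tip centre to console point
    s=env.state();R=Ro.from_euler('xyz',s['ee_rot'],degrees=True).as_matrix()
    return (Rc@np.array(tip)+v[:3]-s['ee_pos']-R@[11,0,0]).round(1)
E
python3 -c "
from tc import *
report()"
```

```text
7.25 [32.3 -2.  80.1 -0.  92.9 -2.7] [372.1 248.5 447.4] x: [ 0.133  0.083 -0.988] y: [0.809 0.567 0.157] tilt 9.05 F [-0.9  0.3 -0.1] 0.1
t 7.25 TCP [372.1 248.5 447.4] F console [-0.9  0.1  0. ] w 0.1 q [32. -2. 80. -0. 93. -3.]
tip centre [-183.3  327.7  383. ] low finger: back [-193.3  318.5  382.6] pad [-183.3  327.7  383. ] | high finger: pad [-183.3  327.7  383. ] back [-173.3  336.8  383.4]
toolx in console [-0.054  0.101 -0.993] tooly [0.737 0.675 0.029]
```

```bash
python3 -c "
from tc import *
tx=np.array([.161,-.026,-.987])
print((Rc@[-113,0,110]+v[:3]-11*tx-env.state()['ee_pos']).round(1))"
```

```text
[  69.  -339.7 -256.6]
```

Request:
arm_command --deltas '[[0,[69,-340,-100],-0.753],[0,[69,-340,-100],-0.753],[0,[69,-340,-100],-0.753],[0,[69,-340,-100],-0.753],[0,[69,-340,-100],-0.753],[0,[69,-340,-100],-0.753],[0,[69,-340,-100],-0.753],[0,[69,-340,-100],-0.753],[0,[69,-340,-257],-0.753],[0,[69,-340,-257],-0.753],[0,[69,-340,-257],-0.753],[0,[69,-340,-257],-0.753],[0,[69,-340,-257],-0.753]]'

```text
time_s: 8.55
ee_pos: [439.3, -88.1, 192.6]
ee_rot: [87.6, 80.8, -10.2]
force: [-0.2, -0.5, 0.9]
gripper_width: 0.3
```

```bash
python3 -c "
from tc import *
report(); print(need((-113,0,20)), need((-113,0,4)))
p=cams.grab_frame('scene'); cv2.imwrite('pics/s3.png',p['img'][:,:,::-1])"
```

```text
t 8.55 TCP [439.3 -88.1 192.6] F console [-0.  -0.6  0.9] w 0.3 q [-13.   2. 112.   1.  57.  -6.]
tip centre [-114.9    2.8  112.2] low finger: back [-128.5    2.7  112.4] pad [-115.     2.8  112.2] | high finger: pad [-114.7    2.8  112.2] back [-101.2    2.9  112. ]
toolx in console [-0.015 -0.006 -1.   ] tooly [ 1.     0.006 -0.015]
[ 17.3  -5.3 -90.4] [  20.1   -5.7 -106.2]
```

View pics/s3.png

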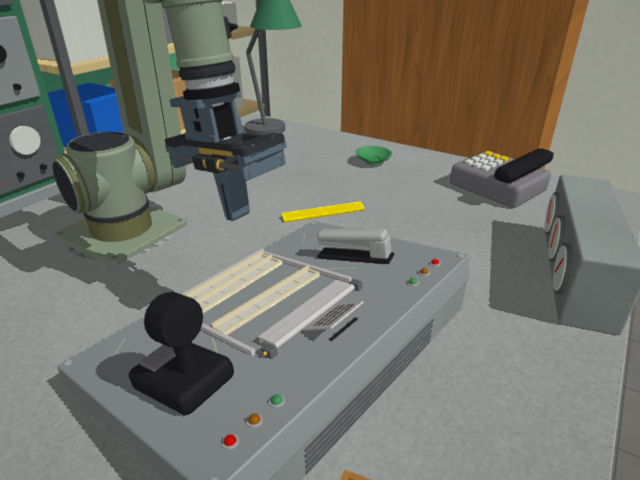

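Request:
arm_command --deltas '[[0,[17,-5,-50],0],[0,[17,-5,-90],0],[0,[19,-6,-100],0],[0,[19,-6,-104],0],[0,[19,-6,-104],0]]'

```text
time_s: 9.1
ee_pos: [460.3, -95.4, 90.8]
ee_rot: [87.4, 80.5, -10.5]
force: [0.4, -0.1, 0.4]
gripper_width: 0.7
```

```bash
python3 -c "
from tc import *
report()
for n in ('scene','top'):
  p=cams.grab_frame(n); cv2.imwrite('pics/%s4.png'%n,p['img'][:,:,::-1])"
python3 -c "
import cv2
a=cv2.imread('pics/scene4.png')[150:370,130:400];cv2.imwrite('pics/s4c.png',cv2.resize(a,None,fx=2.7,fy=2.7))"
```

```text
t 9.1 TCP [460.3 -95.4  90.8] F console [ 0.5 -0.   0.3] w 0.7 q [-13.  10. 119.   1.  41.  -6.]
tip centre [-111.    -1.6    8.1] low finger: back [-124.9   -1.6    8.2] pad [-111.4   -1.6    8.1] | high finger: pad [-110.7   -1.6    8.1] back [-97.2  -1.5   8. ]
toolx in console [-0.009 -0.007 -1.   ] tooly [ 1.     0.005 -0.009]
```

View pics/s4c.png

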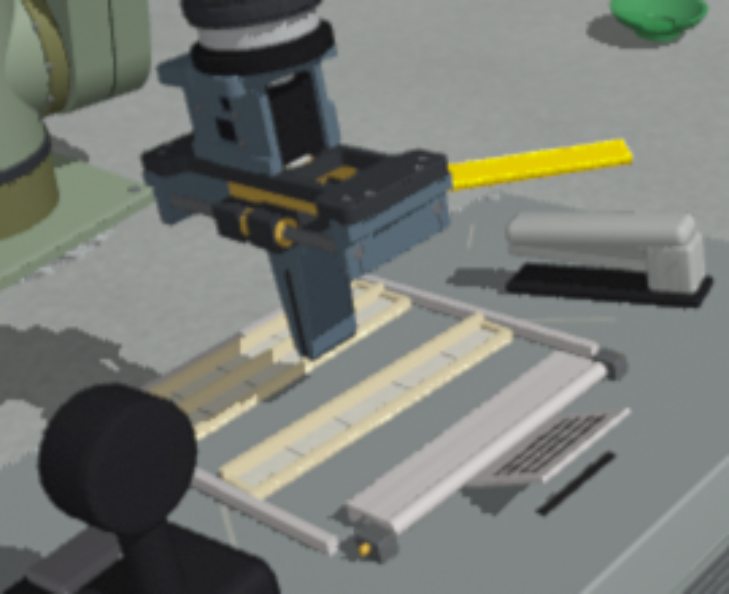

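Request:
arm_command --deltas '[[0,[0,0,-3],0],[0,[3,0,-3],0],[0,[8,-1,-2],0],[0,[13,-2,-1],0],[0,[18,-2.5,0],0],[0,[23,-3,1],0],[0,[28,-4,2],0],[0,[33,-5,3],0],[0,[38,-5.5,4],0],[0,[42,-6,4.5],0],[0,[45,-6.4,5],0],[0,[47,-6.7,5.4],0],[0,[47,-6.7,5.4],0]]'

```text
time_s: 10.5
ee_pos: [505.5, -101.8, 94.1]
ee_rot: [87.4, 80.7, -10.4]
force: [-0.1, 0.0, 0.3]
gripper_width: 0.0
```

```bash
python3 -c "
from tc import *
report()
for n in ('scene','top'):
  p=cams.grab_frame(n); cv2.imwrite('pics/%s5.png'%n,p['img'][:,:,::-1])"
python3 -c "
import cv2
a=cv2.imread('pics/scene5.png')[150:370,130:400];cv2.imwrite('pics/s5c.png',cv2.resize(a,None,fx=2.7,fy=2.7))"
```

```text
t 10.5 TCP [ 505.5 -101.8   94.1] F console [-0.   0.   0.3] w 0.0 q [-13.  14. 114.   1.  43.  -5.]
tip centre [-65.6  -1.5   3.4] low finger: back [-79.1  -1.6   3.5] pad [-65.6  -1.5   3.4] | high finger: pad [-65.6  -1.5   3.4] back [-52.1  -1.4   3.2]
toolx in console [-0.013 -0.006 -1.   ] tooly [ 1.     0.005 -0.013]
```

View pics/s5c.png

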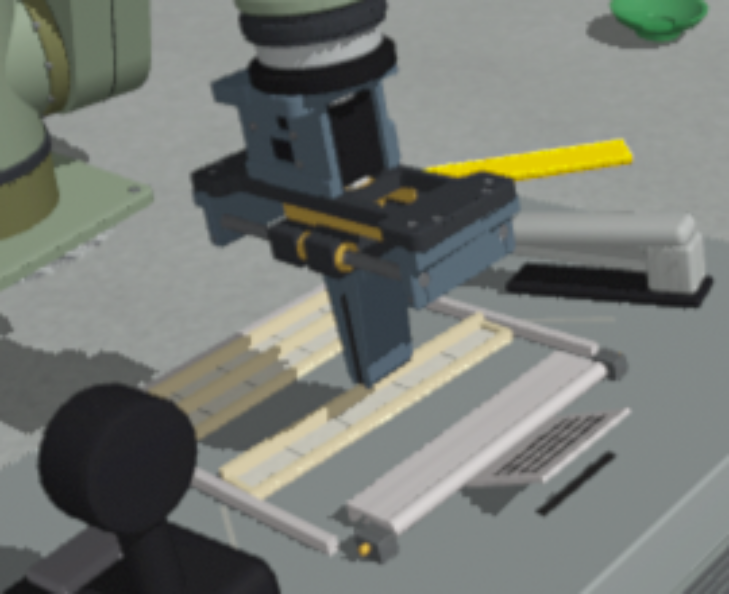

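```bash
python3 -c "
from tc import *
s=env.state();R=Ro.from_euler('xyz',s['ee_rot'],degrees=True).as_matrix()
for n in ('scene','top'):
  p=cams.grab_frame(n)
  im=p['img'][:,:,::-1].copy()
  for m in [(11,0,0),(11,13.5,16),(11,-13.5,16),(11,13.5,-16),(11,-13.5,-16)]:
    u=proj(p,s['ee_pos']+R@np.array(m))[0]; print(n,m,u.round(1))
  print('bay corners',proj(p,[Rc@np.array(m)+v[:3] for m in [(-209,103,8),(-209,-103,8),(-66,100,7),(-94,-100,12)]]).round(1))
  x0,y0=(200,220) if n=='scene' else (340,180)
  f=5
  a=cv2.resize(im[y0:y0+110,x0:x0+150],None,fx=f,fy=f,interpolation=cv2.INTER_NEAREST)
  for m in [(11,13.5,16),(11,-13.5,16),(11,13.5,-16),(11,-13.5,-16)]:
    u=proj(p,s['ee_pos']+R@np.array(m))[0]; cv2.circle(a,(int((u[0]-x0+.5)*f),int((u[1]-y0+.5)*f)),4,(0,0,255),1)
  cv2.imwrite('pics/%s6.png'%n,a)
"
```

```text
scene (11, 0, 0) [274.2 301.4]
scene (11, 13.5, 16) [272.9 308.9]
scene (11, -13.5, 16) [260.8 304. ]
scene (11, 13.5, -16) [287.5 298.8]
scene (11, -13.5, -16) [275.3 294.2]
bay corners [[260.3 252.1]
 [166.5 306.1]
 [316.4 270.4]
 [211.6 324.3]]
top (11, 0, 0) [407.1 242.8]
top (11, 13.5, 16) [416.7 236.7]
top (11, -13.5, 16) [414.9 251.2]
top (11, 13.5, -16) [399.4 234.4]
top (11, -13.5, -16) [397.6 249. ]
bay corners [[340.6 312.5]
 [452.7 327.9]
 [352.6 235.3]
 [459.5 265.1]]
```

View pics/scene6.png

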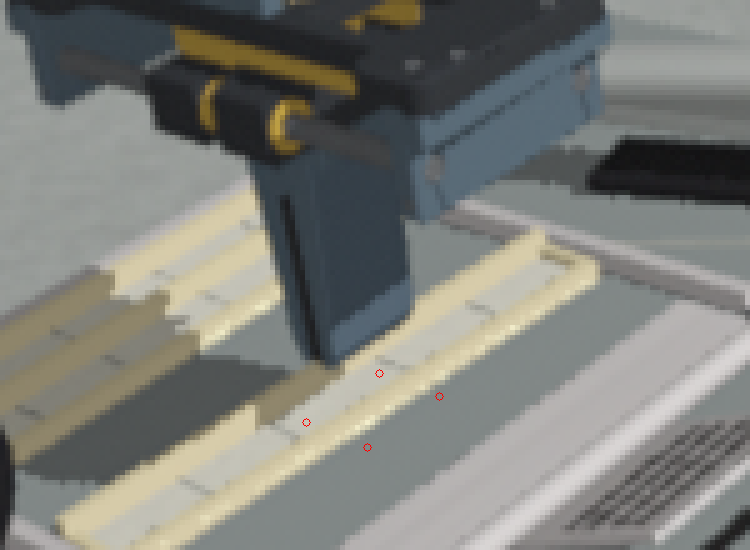

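View pics/top6.png

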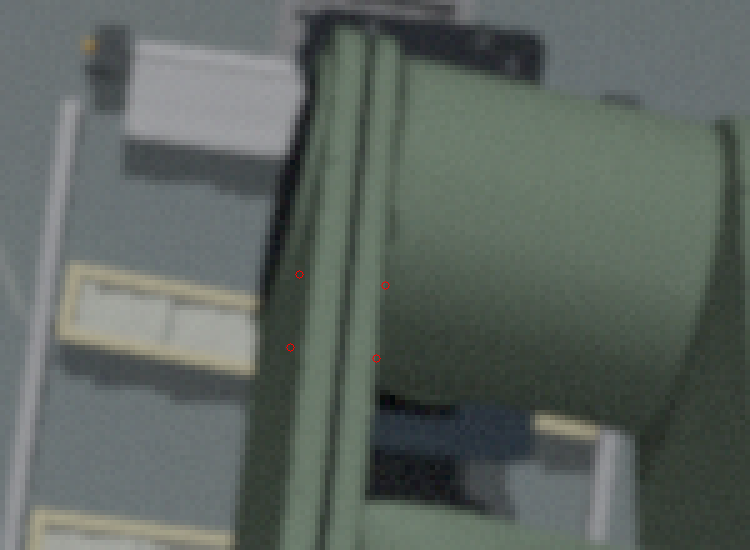

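```bash
python3 -c "
from tc import *
def draw(im,p,pos,R,w,name,x0,y0,W,H,f):
  a=cv2.resize(im[y0:y0+H,x0:x0+W],None,fx=f,fy=f,interpolation=cv2.INTER_CUBIC)
  pts=[((11,sy*(w/2+e),sz*16),(0,0,255)) for sy in(1,-1) for e in (0,13.5) for sz in (1,-1)]+[((-68,sy*89,sz*38),(0,255,0)) for sy in(1,-1) for sz in (1,-1)]+[((0,0,0),(255,0,255)),((-8,0,0),(255,255,0))]
  for m,c in pts:
    u=proj(p,pos+R@np.array(m))[0]; cv2.circle(a,(int((u[0]-x0+.5)*f),int((u[1]-y0+.5)*f)),4,c,-1)
  cv2.imwrite(name,a)
s=env.state()
p=cams.grab_frame('scene'); R=Ro.from_euler('xyz',s['ee_rot'],degrees=True).as_matrix()
draw(p['img'][:,:,::-1].copy(),p,s['ee_pos'],R,s['gripper_width'],'pics/d1.png',170,160,190,150,4)
R0=Ro.from_euler('xyz',[-90.308,89.895,-104.9],degrees=True).as_matrix()
draw(cv2.imread('pics/scene0.png'),p,np.array([144.78,555.89,198.7]),R0,91.4,'pics/d0.png',250,0,130,110,6)
"
```

```text
(no output)
```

View pics/d1.png

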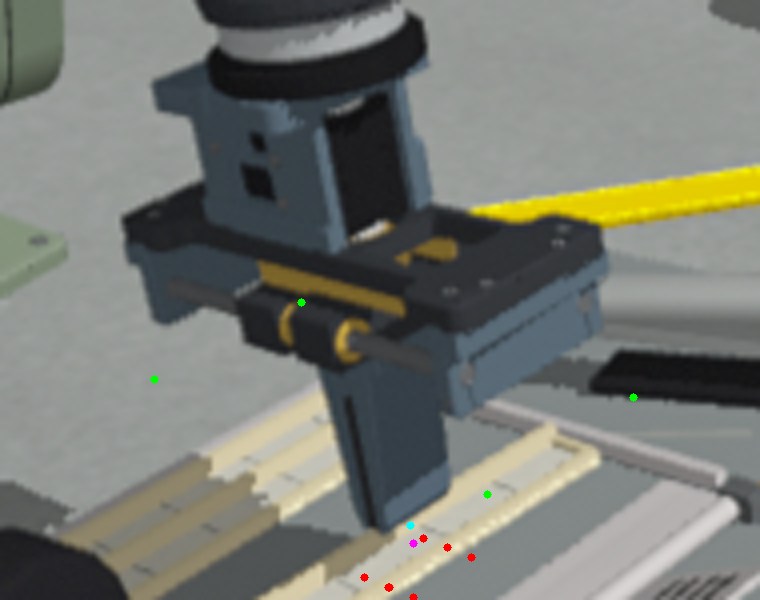

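View pics/d0.png

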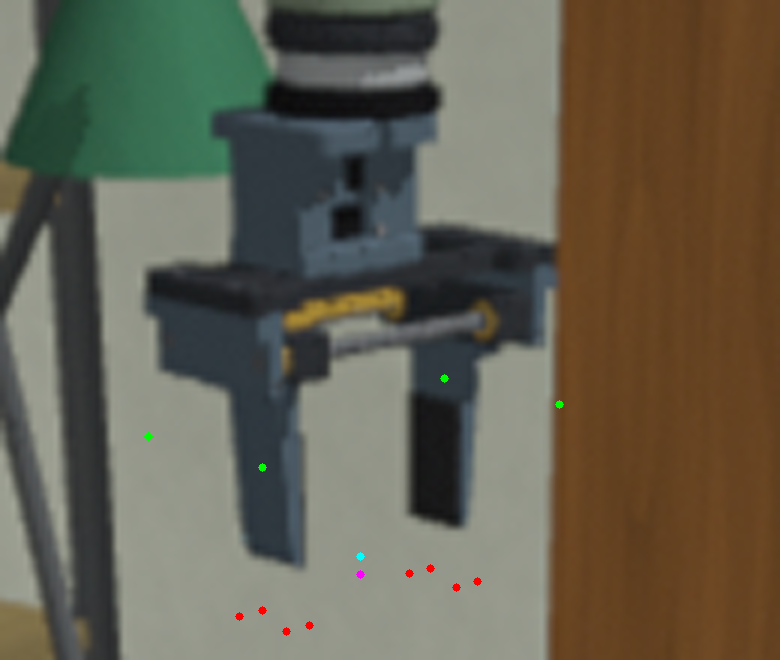

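The finger passed over the holder without any contact. The projection explains it: the real fingertips sit about 26 mm behind where the reported pose puts them (-10 px in the first picture, -15 px now), with little sideways error. The tip is also about 7 mm thick rather than 13.5 mm. I'll correct the tip model, back off and go down again.

Request:
arm_command --deltas '[[0,[-39,5.6,-7],0],[0,[-39,5.6,-7],0],[0,[-36,5,-22],0],[0,[-35.5,5,-27],0],[0,[-35.5,5,-27],0]]'

```text
time_s: 11.25
ee_pos: [469.3, -96.7, 66.4]
ee_rot: [87.5, 80.8, -10.4]
force: [0.2, 0.5, 0.1]
gripper_width: 0.1
```

```bash
sed -i 's/(11,/(TR,/g; s/\[11,0,0\]/[TR,0,0]/; s/13\.5/7/g' tc.py; sed -i '1i TR=-15.5' tc.py
cat > look.py <<'E'
import sys
from tc import *
report()
s=env.state();R=Ro.from_euler('xyz',s['ee_rot'],degrees=True).as_matrix();w=s['gripper_width']
nm,cam,x0,y0=sys.argv[1],sys.argv[2],int(sys.argv[3]),int(sys.argv[4]);W,H=int(sys.argv[5]),int(sys.argv[6]);f=780/W
p=cams.grab_frame(cam);a=cv2.resize(p['img'][y0:y0+H,x0:x0+W,::-1].copy(),None,fx=f,fy=f,interpolation=cv2.INTER_CUBIC)
for sy in(1,-1):
  for e in (0,7):
    for sz in (1,-1):
      u=proj(p,s['ee_pos']+R@np.array((TR,sy*(w/2+e),sz*16)))[0]; cv2.circle(a,(int((u[0]-x0+.5)*f),int((u[1]-y0+.5)*f)),3,(0,0,255),-1)
cv2.imwrite('pics/'+nm+'.png',a)
E
python3 look.py l1 scene 180 210 200 150
```

```text
t 11.25 TCP [469.3 -96.7  66.4] F console [0.1 0.5 0.1] w 0.1 q [-13.  13. 120.   1.  38.  -6.]
tip centre [-106.    -1.3    9. ] low finger: back [-113.1   -1.4    9.1] pad [-106.1   -1.3    9. ] | high finger: pad [-106.    -1.3    9. ] back [-99.   -1.3   8.9]
toolx in console [-0.015 -0.006 -1.   ] tooly [ 1.     0.005 -0.015]
```

View pics/l1.png

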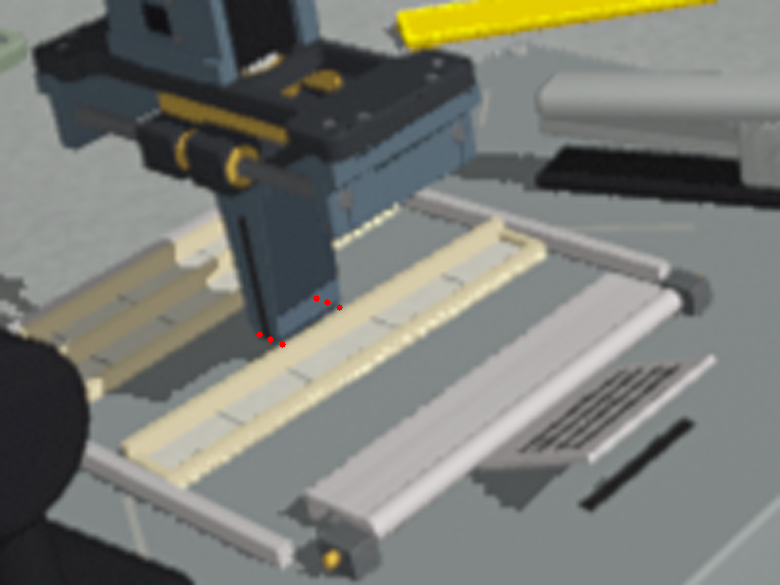

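Request:
arm_command --deltas '[[0,[0.5,0,-3],0],[0,[0.9,-0.1,-5],0],[0,[4,-0.6,-4.5],0],[0,[7,-1,-4],0],[0,[12,-1.6,-3],0],[0,[17,-2.3,-2],0],[0,[22,-3,-1.2],0],[0,[27,-3.8,-0.3],0],[0,[32,-4.5,0.6],0],[0,[37,-5.2,1.5],0],[0,[42,-5.9,2.4],0],[0,[46,-6.5,3.1],0],[0,[48,-6.8,3.5],0],[0,[49,-7,3.7],0],[0,[49,-7,3.7],0]]'

```text
time_s: 12.8
ee_pos: [518.8, -103.8, 70.7]
ee_rot: [87.4, 80.7, -10.4]
force: [-0.7, 0.5, 0.2]
gripper_width: 0.5
```

```bash
python3 look.py l2 scene 180 210 200 150
```

```text
t 12.8 TCP [ 518.8 -103.8   70.7] F console [-0.7  0.4  0.3] w 0.5 q [-13.  17. 114.   1.  40.  -5.]
tip centre [-56.   -1.4   4.5] low finger: back [-63.3  -1.4   4.6] pad [-56.3  -1.4   4.5] | high finger: pad [-55.8  -1.4   4.5] back [-48.8  -1.4   4.4]
toolx in console [-0.013 -0.006 -1.   ] tooly [ 1.     0.005 -0.013]
```

View pics/l2.png

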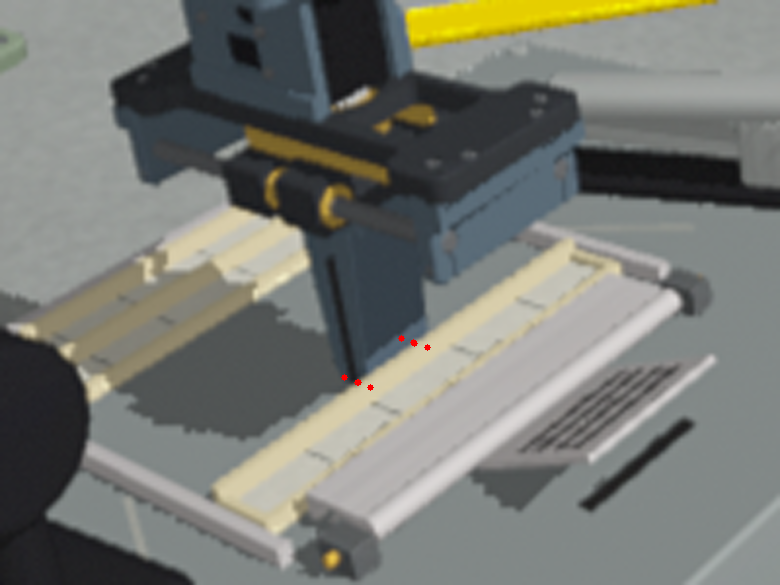

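Request:
arm_command --deltas '[[0,[2,-0.3,0.3],0],[0,[4,-0.6,0.7],0],[0,[4,-0.6,0.7],0],[0,[0,0,0],0],[0,[-8,1,40],0],[1,[-8,1,40],0],[1,[-8,1,40],0],[1,[-8,1,40],0],[1,[-8,1,40],0],[1,[-8,1,40],0]]'

```text
time_s: 13.85
ee_pos: [510.3, -102.7, 109.8]
ee_rot: [87.5, 80.8, -10.4]
force: [-0.2, -0.9, 0.3]
gripper_width: 37.7
```

```bash
python3 look.py l3 scene 180 180 200 150; python3 -c "
from tc import *
print(need((-2.5,0,30)))"
```

```text
t 13.85 TCP [ 510.3 -102.7  109.8] F console [-0.  -0.9  0.3] w 37.7 q [-13.  13. 112.   1.  46.  -5.]
tip centre [-57.7  -1.5  44.6] low finger: back [-83.5  -1.6  44.9] pad [-76.5  -1.6  44.8] | high finger: pad [-38.8  -1.4  44.3] back [-31.8  -1.4  44.2]
toolx in console [-0.015 -0.006 -1.   ] tooly [ 1.     0.005 -0.015]
[56.4 -6.5 -4.9]
```

View pics/l3.png

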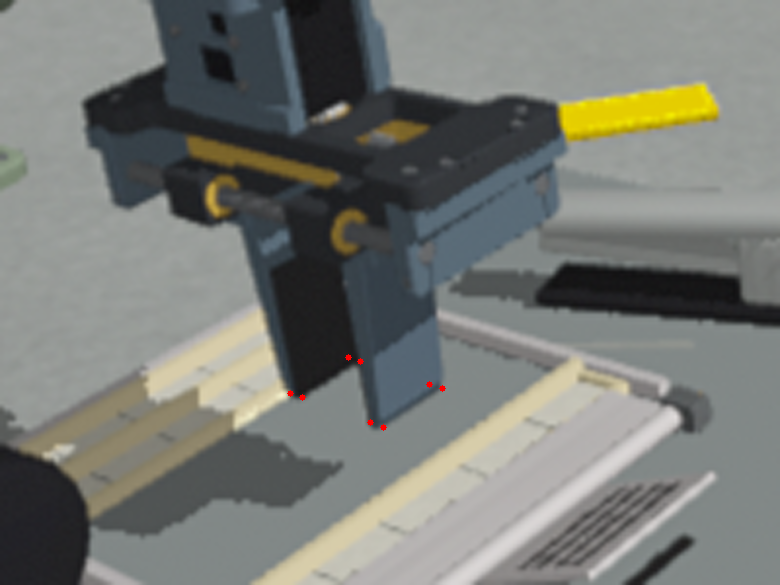

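Request:
arm_command --deltas '[[1,[5,0,0],0],[1,[20,-2,2],0],[1,[40,-4,2],0],[1,[55,-6,1],0],[1,[55,-6,1],0],[1,[55,-6,1],0]]'

```text
time_s: 14.5
ee_pos: [565.2, -108.7, 111.1]
ee_rot: [87.4, 80.8, -10.4]
force: [-0.5, 0.0, 0.4]
gripper_width: 89.2
```

```bash
python3 look.py l4 scene 200 180 200 150; python3 -c "
from tc import *
print(need((-2.5,0,10)))"
```

```text
t 14.5 TCP [ 565.2 -108.7  111.1] F console [-0.4 -0.1  0.5] w 89.2 q [-12.  18. 105.   0.  48.  -5.]
tip centre [-3.1  0.3 36.2] low finger: back [-54.7   0.1  36.9] pad [-47.7   0.1  36.8] | high finger: pad [41.5  0.6 35.5] back [48.5  0.6 35.4]
toolx in console [-0.015 -0.006 -1.   ] tooly [ 1.     0.005 -0.015]
[  5.4  -1.1 -25.8]
```

View pics/l4.png

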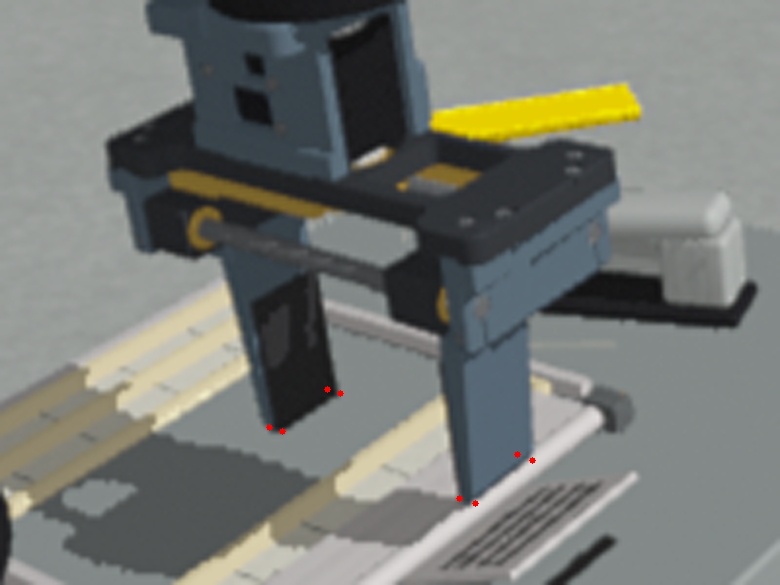

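Request:
arm_command --deltas '[[1,[1.7,-0.2,-10],0],[1,[2.8,-0.4,-16],0],[1,[3.4,-0.5,-20],0],[1,[4.1,-0.6,-24],0],[1,[4.1,-0.6,-24],0]]'

```text
time_s: 15.05
ee_pos: [569.8, -109.4, 87.6]
ee_rot: [87.5, 80.7, -10.4]
force: [-2.2, 0.1, 4.2]
gripper_width: 91.5
```

```bash
python3 look.py l5 scene 200 180 200 150
```

```text
t 15.05 TCP [ 569.8 -109.4   87.6] F console [-1.4 -0.2  4.5] w 91.5 q [-12.  20. 106.   0.  45.  -5.]
tip centre [-2.6  0.3 12.2] low finger: back [-55.4   0.   12.9] pad [-48.4   0.1  12.8] | high finger: pad [43.1  0.5 11.6] back [50.1  0.6 11.5]
toolx in console [-0.013 -0.006 -1.   ] tooly [ 1.     0.005 -0.013]
```

View pics/l5.png

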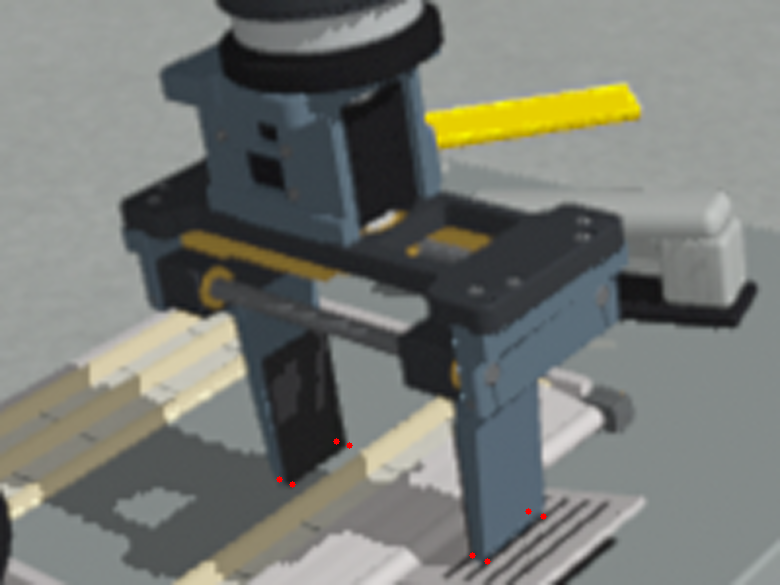

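Request:
arm_command --deltas '[[1,[0.2,0,-1],0],[1,[0.3,0,-2],0],[1,[0.5,-0.1,-3],0],[1,[0.7,-0.1,-4],0],[1,[0.7,-0.1,-4],0]]'

```text
time_s: 15.6
ee_pos: [570.7, -109.5, 83.7]
ee_rot: [87.4, 80.7, -10.4]
force: [-1.6, 0.4, 5.6]
gripper_width: 91.1
```

```bash
python3 -c "
from tc import *
report()"
```

```text
t 15.6 TCP [ 570.7 -109.5   83.7] F console [-0.6  0.2  5.8] w 91.1 q [-12.  20. 106.   0.  44.  -5.]
tip centre [-2.4  0.3  8.2] low finger: back [-55.    0.    8.9] pad [-48.    0.    8.8] | high finger: pad [43.1  0.5  7.7] back [50.1  0.6  7.6]
toolx in console [-0.013 -0.006 -1.   ] tooly [ 1.     0.005 -0.013]
```

Request:
arm_command --deltas '[[1,[0.2,0,-1],0],[1,[0.3,0,-2],0],[1,[0.3,0,-2],0]]'

```text
time_s: 15.9
ee_pos: [570.9, -109.6, 81.6]
ee_rot: [87.4, 80.7, -10.4]
force: [-1.1, 0.3, 5.1]
gripper_width: 91.2
```

```bash
python3 look.py l6 scene 200 180 200 150
```

```text
t 15.9 TCP [ 570.9 -109.6   81.6] F console [-0.2  0.2  5.2] w 91.2 q [-12.  20. 106.   0.  44.  -5.]
tip centre [-2.6  0.3  6.2] low finger: back [-55.2  -0.    6.8] pad [-48.2   0.    6.7] | high finger: pad [43.1  0.5  5.6] back [50.1  0.5  5.5]
toolx in console [-0.013 -0.007 -1.   ] tooly [ 1.     0.005 -0.013]
```

View pics/l6.png

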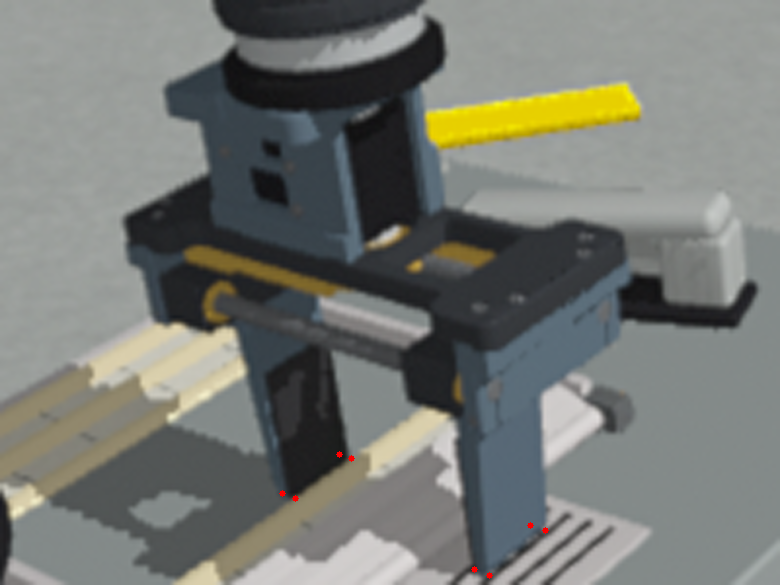

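Request:
arm_command --deltas '[[1,[2,-0.3,0.35],0],[1,[3.9,-0.6,0.7],0],[1,[5.9,-0.8,1.05],0],[1,[7.8,-1.1,1.4],0],[1,[9.8,-1.4,1.75],0],[1,[11.7,-1.7,2.1],0],[1,[13.7,-1.9,2.45],0],[1,[15.6,-2.2,2.8],0],[1,[15.6,-2.2,2.8],0]]'

```text
time_s: 16.85
ee_pos: [587.1, -111.8, 84.6]
ee_rot: [87.4, 80.7, -10.4]
force: [-1.9, 0.6, 3.5]
gripper_width: 91.3
```

```bash
python3 look.py l7 scene 200 200 200 150
```

```text
t 16.85 TCP [ 587.1 -111.8   84.6] F console [-1.4  0.4  3.8] w 91.3 q [-12.  21. 104.   0.  45.  -4.]
tip centre [14.1  0.3  6.3] low finger: back [-38.6   0.    6.9] pad [-31.6   0.1   6.8] | high finger: pad [59.7  0.5  5.7] back [66.7  0.6  5.6]
toolx in console [-0.012 -0.007 -1.   ] tooly [ 1.     0.005 -0.012]
```

View pics/l7.png

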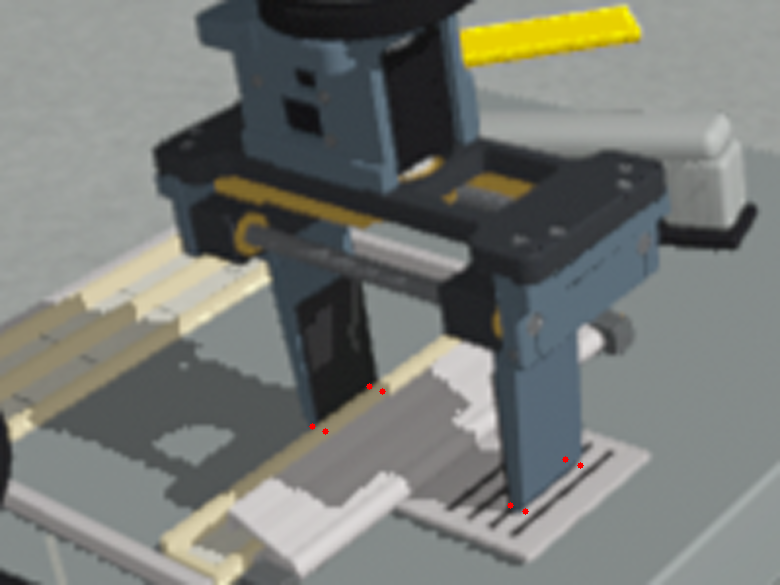

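Request:
arm_command --deltas '[[1,[1,-0.1,0.2],0],[1,[2,-0.3,0.35],0],[1,[3,-0.4,0.5],0],[1,[3,-0.4,0.5],0]]'

```text
time_s: 17.3
ee_pos: [589.4, -112.1, 85.0]
ee_rot: [87.4, 80.7, -10.4]
force: [-4.0, 0.1, 3.2]
gripper_width: 90.9
```

```bash
python3 -c "
from tc import *
report()"
```

```text
t 17.3 TCP [ 589.4 -112.1   85. ] F console [-3.4 -0.5  3.9] w 90.9 q [-12.  21. 104.   0.  46.  -4.]
tip centre [16.4  0.4  6.2] low finger: back [-36.    0.1   6.9] pad [-29.    0.1   6.8] | high finger: pad [61.9  0.6  5.6] back [68.9  0.6  5.5]
toolx in console [-0.013 -0.006 -1.   ] tooly [ 1.     0.005 -0.013]
```

Request:
arm_command --deltas '[[1,[0.7,-0.1,0.1],0],[1,[1.4,-0.2,0.2],0],[1,[2,-0.3,0.35],0],[1,[2,-0.3,0.35],0]]'

```text
time_s: 17.7
ee_pos: [590.0, -112.1, 84.9]
ee_rot: [87.5, 80.9, -10.4]
force: [-6.1, 1.1, 4.0]
gripper_width: 91.3
```

```bash
python3 look.py l8 scene 200 200 200 150
```

```text
t 17.7 TCP [ 590.  -112.1   84.9] F console [-5.4  0.3  5. ] w 91.3 q [-12.  22. 103.   0.  46.  -4.]
tip centre [17.   0.4  6. ] low finger: back [-35.6   0.2   6.9] pad [-28.6   0.2   6.7] | high finger: pad [62.6  0.7  5.2] back [69.6  0.7  5.1]
toolx in console [-0.016 -0.006 -1.   ] tooly [ 1.     0.005 -0.016]
```

View pics/l8.png

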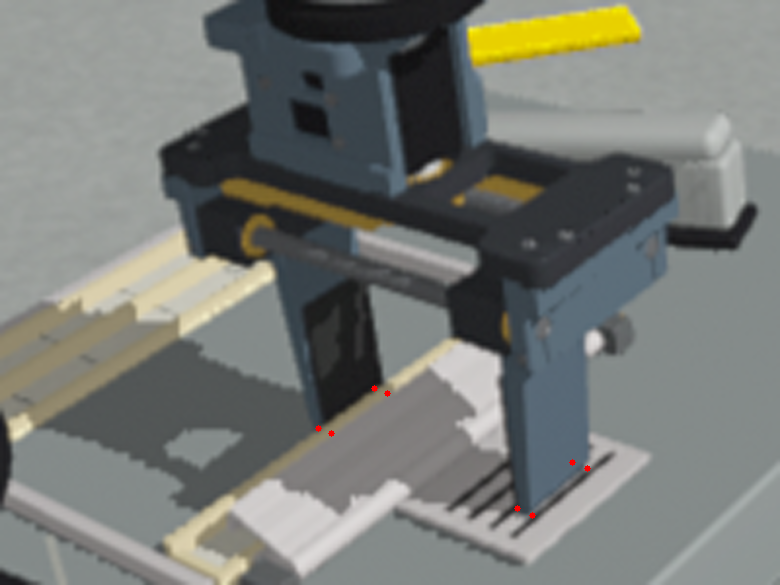

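Request:
arm_command --deltas '[[1,[1,-0.1,0.2],0],[1,[2,-0.3,0.35],0],[1,[3,-0.4,0.5],0],[1,[3,-0.4,0.5],0],[1,[3,-0.4,0.5],0]]'

```text
time_s: 18.25
ee_pos: [590.0, -112.1, 84.6]
ee_rot: [87.4, 81.3, -10.4]
force: [-11.5, 1.9, 6.4]
gripper_width: 91.0
```

```bash
python3 -c "
from tc import *
report()"
```

```text
t 18.25 TCP [ 590.  -112.1   84.6] F console [-10.3   0.2   8.3] w 91.0 q [-12.  22. 103.   0.  46.  -4.]
tip centre [17.1  0.4  5.7] low finger: back [-35.4   0.2   6.9] pad [-28.4   0.2   6.7] | high finger: pad [62.6  0.7  4.7] back [69.6  0.7  4.5]
toolx in console [-0.023 -0.006 -1.   ] tooly [ 1.     0.005 -0.023]
```

Request:
arm_command --deltas '[[1,[-2.5,0.4,-0.4],0],[1,[-5,0.7,-0.9],0],[1,[-5,0.7,-0.9],0],[1,[-5.5,0.7,2],0],[1,[-6,0.8,5],0],[1,[-7.5,1,12],0],[1,[-10,1.4,25],0],[1,[-14,2,50],0],[1,[-20,3,90],0],[1,[-20,3,90],0]]'

```text
time_s: 19.25
ee_pos: [577.9, -110.7, 182.8]
ee_rot: [87.2, 80.0, -10.6]
force: [1.0, 0.6, 0.7]
gripper_width: 91.3
```

```bash
python3 look.py l9 scene 180 230 210 150;  python3 look.py l10 top 320 140 160 190
```

```text
t 19.25 TCP [ 577.9 -110.7  182.8] F console [1.  0.8 0.6] w 91.3 q [-12.  15.  98.   0.  57.  -4.]
tip centre [2.180e+01 1.000e-01 1.045e+02] low finger: back [-3.090e+01 -1.000e-01  1.045e+02] pad [-2.390e+01 -1.000e-01  1.045e+02] | high finger: pad [ 67.4   0.4 104.5] back [ 74.4   0.4 104.5]
toolx in console [-0.    -0.008 -1.   ] tooly [ 1.     0.005 -0.   ]
t 19.3 TCP [ 576.5 -110.4  180. ] F console [ 0.1 -0.7 -1.1] w 91.1 q [-12.  15.  98.   0.  57.  -4.]
tip centre [ 20.    0.2 102. ] low finger: back [-32.6  -0.  102.3] pad [-25.6  -0.  102.2] | high finger: pad [ 65.5   0.5 101.8] back [ 72.5   0.5 101.7]
toolx in console [-0.005 -0.007 -1.   ] tooly [ 1.     0.005 -0.005]
```

View pics/l9.png

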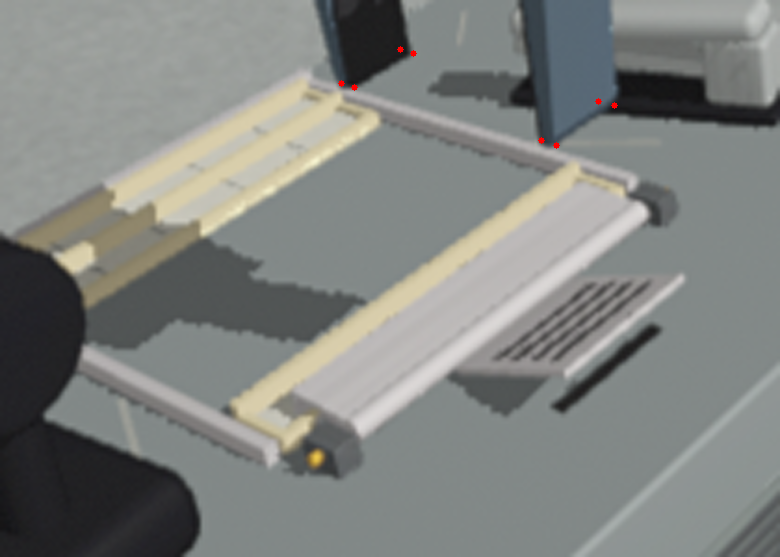

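Request:
arm_command --deltas '[[1,[-50,50,50],0],[1,[-80,100,100],0],[1,[-100,150,150],0],[1,[-100,200,150],0],[1,[-100,250,150],0],[1,[-100,300,150],0],[1,[-100,300,150],0],[1,[-100,300,150],0]]'

```text
time_s: 20.15
ee_pos: [473.7, 194.0, 325.4]
ee_rot: [87.7, 80.8, -9.9]
force: [-0.3, 0.2, 1.1]
gripper_width: 91.1
```

```bash
python3 - <<'E'
from tc import *
p=cams.grab_frame("top");s=cams.grab_frame("scene")
for nm,q,(x0,y0) in (("fa",p,(340,150)),("fs",s,(200,285)),("fb",p,(330,230))):
    cv2.imwrite(f"pics/{nm}.png",cv2.resize(q["img"][y0:y0+90,x0:x0+150,::-1],None,fx=5.2,fy=5.2,interpolation=cv2.INTER_CUBIC))
for th in (0,.07,.19,.4):
    t=.4-th
    m=[(20+64*np.cos(t)+3.5*np.sin(t),y,8+64*np.sin(t)-3.5*np.cos(t)) for y in(35,-35)]
    print(th,[((proj(q,[Rc@np.array(a)+v[:3] for a in m])-o+.5)*5.2).round().tolist() for q,o in ((p,(340,150)),(s,(200,285)))])
for z,x in ((12,-28),(12,-32)):
    print(x,[((proj(q,[Rc@np.array((x,y,z))+v[:3] for y in (100,-100)])-o+.5)*5.2).round().tolist() for q,o in ((p,(340,150)),(s,(200,285)))])
E
```

```text
0 [[[311.0, 52.0], [512.0, 78.0]], [[847.0, 83.0], [682.0, 219.0]]]
0.07 [[[310.0, 50.0], [510.0, 76.0]], [[853.0, 98.0], [688.0, 235.0]]]
0.19 [[[309.0, 49.0], [507.0, 75.0]], [[860.0, 123.0], [697.0, 261.0]]]
0.4 [[[305.0, 54.0], [500.0, 80.0]], [[867.0, 165.0], [705.0, 305.0]]]
-28 [[[83.0, 339.0], [648.0, 415.0]], [[696.0, -60.0], [217.0, 281.0]]]
-32 [[[81.0, 350.0], [646.0, 426.0]], [[686.0, -63.0], [207.0, 276.0]]]
```

View pics/fa.png

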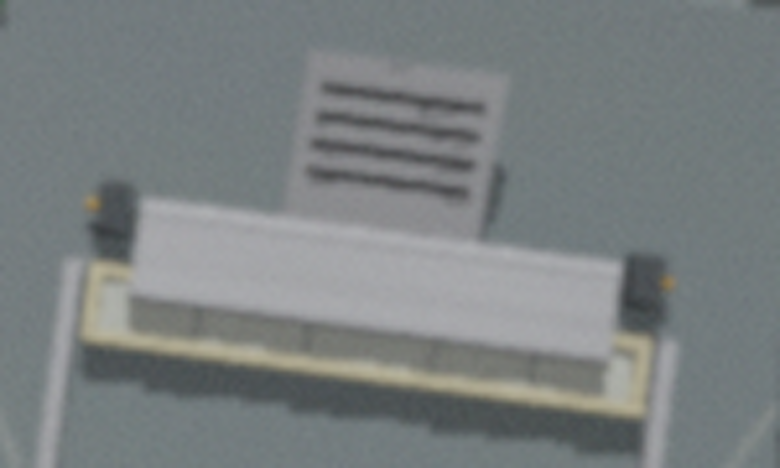

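View pics/fs.png

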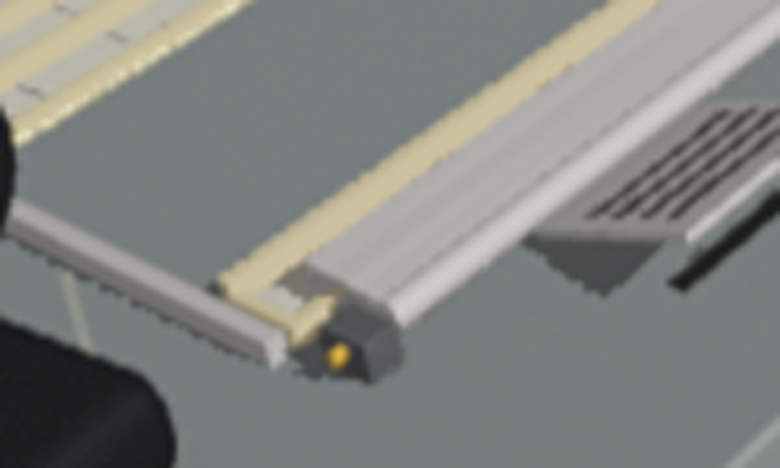

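View pics/fb.png

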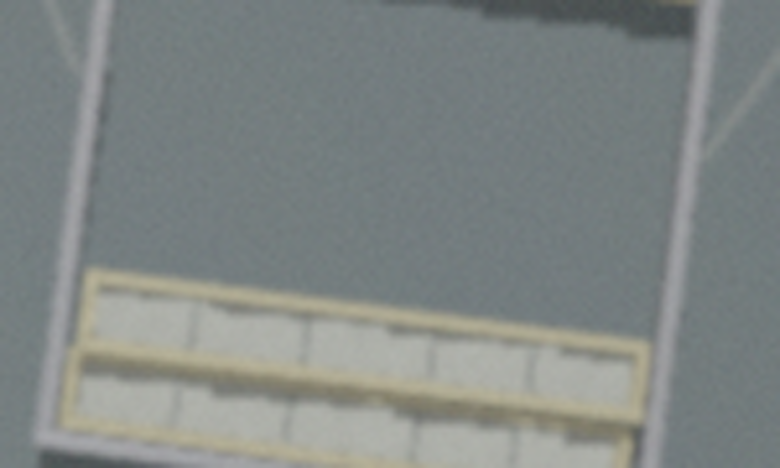

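```bash
python3 -c "
from workcell import env
print(env.job_done())"
```

```text
the job is handed in; nothing more can be done
None
```

The strip holder is pushed home and trapped behind the hook, and I handed the job in at about 20 s of the 51 s allowed.

**How it was done**
- **Tool tilt:** with the tool vertical, a tip on the plate sits higher than the top of the rear ridge, so I needed the tool leaned to match the slope. The moves only allow turns about the vertical. I commanded heights past the arm's reach, where it leans, and the lean of about 9.4° stayed for later moves. This used seconds 1 to 6.
- **Push and latch:** I pushed the holder up to just below the hook with the jaws shut. Then I opened them and pressed the plate down with one fingertip at about 5 N. While holding it down, I pushed the holder with the other fingertip until it stopped advancing at 10 N. I then eased off and lifted clear, so the hook sprang down.

**One miss:** the first push passed over the holder without touching it. In the pictures the fingertips sit about 26 mm behind where the reported pose puts them. I corrected for that and repeated the push.

**Last checks**
- **Hook:** the plate corner in the picture matches a rail angle of 0.07, the trapped value.
- **Holder:** its rear edge is parallel to the rail. It lies within about 0–2 mm of the home position across its width, which is close to the limit of what I can measure.
- **Other items:** the two parked holders are at unchanged pixels. The microphone and stapler were never approached, but I did not measure them again. The yellow look-alike was not touched.
- **Arm:** it finished well clear, touching nothing.

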